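# Hold the cover plate over the housing's opening

## Robot

A 7-joint arm with a two-finger parallel gripper is mounted at the origin on the work surface. World frame = base frame: x ahead of the robot, y to its left, z up, the work surface at z = 0. Lengths are in m, angles in rad, forces in N, time in s.
With the tool pointing down it reaches from about 0.425 to 0.8 m from the base axis. Payload 8.3 kg.
Tool frame: the origin (TCP) lies midway between the tips of the shut fingers; the grasp point (between the pads) lies 19 mm behind it; z points along the fingers, x is the direction in which the jaws open and shut, and the axes are right-handed (so a half turn about z gives the same grasp; the last joint's range is limited). The gripper opens to 85 mm and grips with 20 to 120 N. Pads are 22 mm wide; open, the fingers measure 114 mm over their backs; the gripper's body (76 mm by 85 mm) begins 54 mm behind the grasp point. The pads swing forward as they close: fully open they stand 13 mm farther back than shut.
Start: joints at [1.182, 0.383, 0.016, 1.37, -0.006, 1.388, -0.046], TCP at [0.2, -0.592, 0.231] pointing down, gripper open.
Joint ranges: [-2.95, 2.95], [-0.25, 2.06], [-1.52, 1.56], [0.18, 2.33], [-1.44, 4.58], [0.02, 2.06], [-3.01, 3.01]. Speed limits (rad/s): [2.39, 2.39, 3.01, 3.01, 3.14, 3.14, 3.14].

## Interface

Orientations are given as a rotation vector (axis times angle).
In Python, from plant import ctrl gives the robot as it stands.
- The arm moves only by the shell command python3 -m pendant 'ROWS' [FORCE]. ROWS is JSON, a list of rows, each an object of numbers: "grip": the gripper command: -1 is shut, 1 is fully open, values between are in proportion; "x", "y", "z": the shift along the tool's x, y, z each as a share of 250 mm, from -1 to 1; "roll": the turn about the tool's z as a share of 90 degrees, from -1 to 1. A call has 1 to 20 rows; each row shifts and turns the commanded pose from where the row before left it, along the tool's axes as they then stand; what a row does not reach is not made up. A row lasts 1/10 s, in which the tool goes at most 50 mm and 8.59 degrees, less where a joint would pass 70% of its speed; a pose out of reach is approached as far as the arm can. A call with a number of a shift or a turn outside -1 to 1 is refused whole. A call with a gripper value outside its range is refused whole. The fingers move at their own pace and stop on an object; FORCE is the grip in N (left out, the last holds). Time passes only in rows, so rows that do not move let the fingers close. It gives the time, the measured TCP pose, the force and the opening at its end, in the units of the state.
- ctrl.read_state(): the state, without advancing time (a new reading comes with each control period).
- ctrl.camera(name): name is "scene" or "top" or "wrist"; returns a dict with "img" (420x560x3 uint8, red, green, blue), "fx", "fy", "cx", "cy" (pixels), "view" (4x4, takes a point from world to camera coordinates). Camera axes: x right, y down, z forward; pixel columns grow to the right and rows downward; lengths in m; the calibration is good to about 2 mm. A picture is of the moment at which its call begins. There is no depth.
- ctrl.hand_in(): hands the job in, once; it reports no verdict.
The state is a dict: "time": time; "joints": joint angles; "dq": joint speeds; "tau": joint torques, N m; "tcp_pos": TCP position; "orientation": TCP orientation; "force": force on the tool from outside, world axes, zero at the start; "moment": the same for the moment, N m; "grip_width": finger opening in m.
Only numpy, scipy, OpenCV 4.12 (cv2) and the standard library are available. Lean on these libraries where they do the work, as an engineer would, in place of code of your own. Each camera call takes 0.05 s, during which the arm holds its last target. There are 200 camera calls.

## Task

Take the L-shaped steel square off the blue-grey housing, where it lies across the opening, and lay it flat on the cork mat. Then lift the rectangular cover by its handle over the aluminium fence and finish holding it level and still about 15 mm above the opening, centred over it and with its long sides along the opening's long sides, so that I can plug in the leads underneath: the program ends while the gripper holds it, so do not set it down or let go. The cover must not touch the housing or the fence on the way, and everything else on the bench stays where it is.

Things in the scene. Friction and masses are not known exactly. Their poses are not given: they have to be found in the camera images.
- housing: blue-grey painted metal housing lying on the bench, fixed, 220 (its x) x 180 (its y) x 50 mm high, with a rectangular opening 100 (x) x 70 (y) mm, 40 mm deep, in the middle of its top. Origin: centre of the underside, on the bench
- opening (a point): centre of the housing's opening, at the height of the housing's top face (50 mm above the bench); axes as the housing's: x along the opening's long side, z up
- lsquare: loose L-shaped steel square, about 0.2 kg, flat on the housing across the opening. Thick dark stock 130 (x) x 18 (y) x 22 mm high, to be pinched across its 18 mm width; thin bright blade, 3 mm high, flush with the underside, runs to +y over x = 37 to 65, y = 9 to 89 mm. Origin: centre of the stock's underside; z up
- mat: cork mat, fixed on the bench between housing and fence, 200 (x) x 110 (y) x 4 mm thick. Origin: centre of the underside
- fence: straight aluminium profile fixed on the bench between the mat and the covers, 460 (x) x 40 (y) x 80 mm high. Origin: centre of the underside
- cover: rectangular aluminium cover lying on the bench beyond the fence, loose, about 0.2 kg: plate 130 (x) x 100 (y) x 4 mm; on top, along its x in the middle, a black bow handle 80 mm long, its grip bar 12 mm wide (y) and 10 mm high, 30 to 40 mm above the cover's underside, open beneath. Origin: centre of the underside; z up. Same when turned half round
- round_cover: a round plain aluminium cover, 90 mm across, 4 mm thick, with a similar but shorter (60 mm) black handle; not wanted for this job, leave alone. Origin: on its underside
- jar: pale translucent jar with lid, 70 mm across, 110 mm high; leave alone. Origin: on its underside
- spray_can: grey can, 56 mm across, 140 mm high; leave alone. Origin: on its underside
- tape_roll: roll of tape lying flat, 84 mm across, 25 mm high; leave alone. Origin: on its underside
- screwdriver: screwdriver lying flat on the bench, red handle, about 30 mm thick at most; leave alone. Origin: on its underside, it lies along its x
- screw_bin: open blue bin of screws, 140 x 110 x 60 mm high; leave alone. Origin: on its underside
Mind the look-alikes: they are no part of the job. Several things have the shape of the lsquare; the one meant has the colours described above. Leave any turquoise look-alike of the cover alone.

How it is judged:
On the way, in this order (a step that is already met when the one before it is completed fails the run):
1. the square lies flat on the cork mat, let go and at rest (x of lsquare in the frame of mat between -0.1 and 0.1 m and y of lsquare in the frame of mat between -0.055 and 0.055 m and angle between lsquare's own z axis and vertical below 0.12 rad and height (world z) of lsquare below 0.014 m and contact force between lsquare and the fingers below 0.2 N and linear speed of lsquare below 0.02 m/s), for 0.2 s.
2. the cover is held higher than the top of the fence (height (world z) of cover above 0.082 m and contact force between cover and the fingers above 1 N), for 0.1 s.
At the end, for the whole second after the job is handed in: The gripper holds the cover still, underside 5 to 28 mm above the opening, within 10 mm of its centre, long axes within 7 degrees, level within 5 degrees, touching nothing but the fingers; the square lies flat and released, its stock's centre over the cork mat (horizontal distance between cover and opening below 0.01 m and z of cover in the frame of opening between 0.005 and 0.028 m and angle between the x axis of cover and the x axis of opening, either way round below 0.12 rad and angle between cover's own z axis and vertical below 0.09 rad and linear speed of cover below 0.015 m/s and angular speed of cover below 0.15 rad/s and contact force between cover and the fingers above 1 N and contact force between cover and housing below 0.2 N and contact force between cover and lsquare below 0.2 N and x of lsquare in the frame of mat between -0.1 and 0.1 m and y of lsquare in the frame of mat between -0.055 and 0.055 m and angle between lsquare's own z axis and vertical below 0.12 rad and height (world z) of lsquare below 0.014 m and contact force between lsquare and the fingers below 0.2 N); the arm keeps its last pose, push and grip.
It fails at once if the cover touches the housing (contact force between cover and housing above 0.5 N).
It fails at once if the cover touches the fence (contact force between cover and fence above 0.5 N).
It fails at once if something else on the bench is moved by more than 25 mm (distance of any of round_cover, jar, spray_can, tape_roll, screwdriver, screw_bin from where it was at the start of the episode above 0.025 m).
It also fails if it takes over 67 s, if anything falls off the work surface, if the arm or the gripper's body presses on something with over 40 N, if the wrist force passes 120 N, or if a joint passes its speed limit or range.

## Working session

There is one attempt and no reset: what is moved stays moved. The work goes in short steps, Python scripts to look and compute and a shell command to move; the robot and the scene stay as the last step left them, time stands still between calls to the robot, and variables do not carry over. Pictures are saved under pics/ and viewed, about 8 in all and at most 12, crops included, and the job is handed in when it is done.

```bash
ls; mkdir -p pics; cat > h.py <<'E'
import numpy as np,cv2
from plant import ctrl
from scipy.spatial.transform import Rotation as R
def snap(n,f):
    c=ctrl.camera(n); cv2.imwrite(f'pics/{f}.png',c['img'][:,:,::-1]); np.savez(f'pics/{f}.npz',**c); return c
def load(f): return dict(np.load(f'pics/{f}.npz'))
def ray(c,p,z):
    V=np.array(c['view']);Rt=V[:3,:3];o=-Rt.T@V[:3,3]
    p=np.atleast_2d(p).astype(float)
    d=np.c_[(p[:,0]-c['cx'])/c['fx'],(p[:,1]-c['cy'])/c['fy'],np.ones(len(p))]@Rt
    return o+d*((z-o[2])/d[:,2])[:,None]
def proj(c,P):
    V=np.array(c['view']);q=np.atleast_2d(P)@V[:3,:3].T+V[:3,3]
    return np.c_[c['fx']*q[:,0]/q[:,2]+c['cx'],c['fy']*q[:,1]/q[:,2]+c['cy']]
def tool():
    s=ctrl.read_state();return np.array(s['tcp_pos']),R.from_rotvec(s['orientation']).as_matrix(),s
E
python3 - <<'E'
from h import *
for n in ('top','scene'):
    c=snap(n,n); V=np.array(c['view']); print(n,c['fx'],-V[:3,:3].T@V[:3,3])
p,M,s=tool(); print(p,M.round(3),s['time'],s['grip_width'])
a=np.hstack([cv2.imread('pics/top.png')]); cv2.imwrite('pics/top_b.png',cv2.resize(a,(800,600)))
E
```

```text
pics
top 538.1461591735899 [ 0.40641104 -0.02956718  1.61920959]
scene 469.18586360526234 [1.47344228 0.11375346 0.80111312]
[ 0.19993778 -0.59167791  0.2303309 ] [[ 0.32  -0.947 -0.001]
 [-0.947 -0.32   0.002]
 [-0.002  0.    -1.   ]] 0.1 0.0850440941558667
```

View pics/top_b.png

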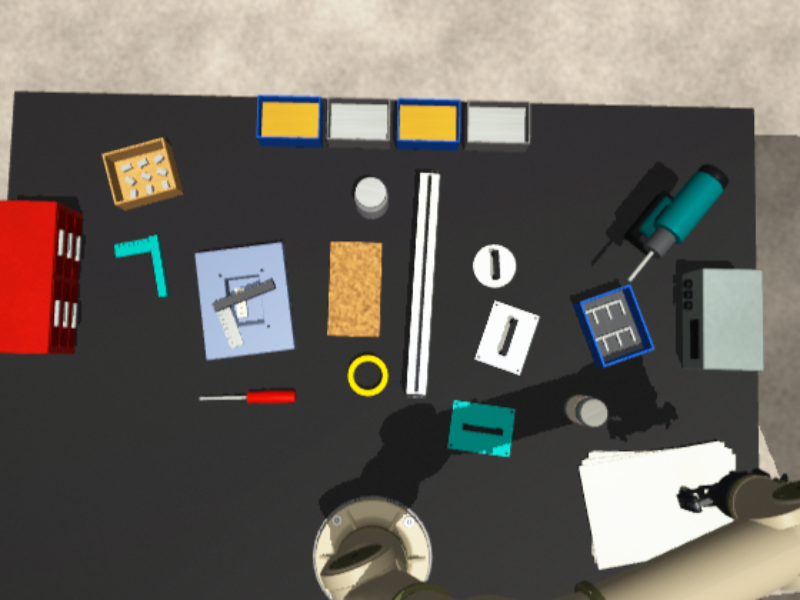

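View pics/scene.png

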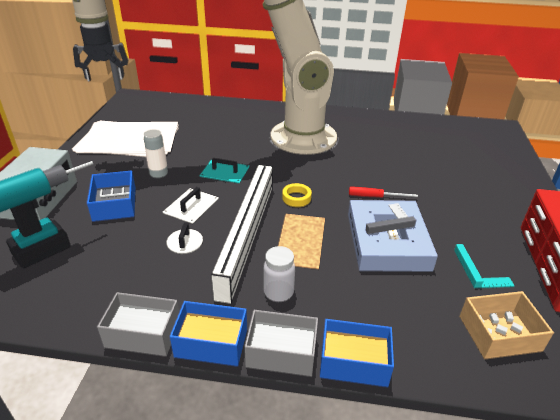

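Top view (800x600). Things that could be taken for the square: the dark stock with bright blade at (245,295) on the housing, and a turquoise L at (148,260). I take the dark one. For the cover: the light rectangle at (508,338), a turquoise one at (482,428) and the round one at (494,265). I take the light rectangle. Next I measure them and check with one crop.

```bash
python3 - <<'E'
from h import *
c=load('top');im=c['img'];hsv=cv2.cvtColor(im,cv2.COLOR_RGB2HSV);g=im.max(2)
def big(m,box,name,z,show=True,close=0):
    x0,y0,x1,y1=[int(v*.7) for v in box]
    k=np.zeros(m.shape,np.uint8);k[y0:y1,x0:x1]=m[y0:y1,x0:x1]*255
    if close:k=cv2.morphologyEx(k,cv2.MORPH_CLOSE,np.ones((close,close)))
    t=max(cv2.findContours(k,cv2.RETR_EXTERNAL,cv2.CHAIN_APPROX_NONE)[0],key=cv2.contourArea)
    w=ray(c,t[:,0,:],z)[:,:2]
    r=cv2.minAreaRect((w*1000).astype(np.float32)); print(name,np.round(r[0],1),np.round(r[1],1),round(r[2],1)); return t
H,S,V=[hsv[:,:,i].astype(int) for i in range(3)]
a=big((V>120)&(S>40)&(H>100)&(H<130),(180,220,310,380),'housing',.05,close=15)
b=big((S>80)&(H>5)&(H<25),(315,220,395,350),'mat',.004,close=5)
d=big((V>100)&(S<50),(400,160,448,405),'fence',.08,close=5)
e=big((V>120)&(S<40),(468,296,545,380),'cover',.004,close=3)
h=big((V<70),(488,305,530,370),'handle',.04)
s=big((V<110)&(S<90),(208,272,282,318),'stock',.072)
hh=big((V<60),(450,415,515,445),'x',.04)
o=im[:,:,::-1].copy()
for t,col in((a,(0,255,0)),(b,(0,255,0)),(e,(0,255,0)),(h,(0,0,255)),(s,(0,0,255))): cv2.drawContours(o,[t],-1,col,1)
A=cv2.resize(im[160:260,130:215,::-1],(510,600),interpolation=cv2.INTER_CUBIC)
z=cv2.resize(o[150:280,130:390],(800,400),interpolation=cv2.INTER_NEAREST)
cv2.imwrite('pics/crop.png',np.vstack([z,cv2.resize(np.hstack([im[160:260,130:230,::-1],im[195:275,320:390,::-1].repeat(1,0) if 0 else cv2.resize(im[200:270,325:395,::-1],(100,100))]),(800,400))])[:,:, :][:800]); q=cv2.imread('pics/crop.png'); cv2.imwrite('pics/crop.png',cv2.resize(q,(600,600)))
E
```

```text
housing [518.3 275.3] [221.7 181.1] 8.7
mat [552.4  51.5] [111.9 202.3] 89.7
fence [558.3 -89.2] [ 41.4 455.2] 87.6
cover [ 456.8 -270.4] [101.  132.4] 71.8
handle [ 457.2 -268.1] [12.9 76.3] 73.1
stock [542.  277.3] [ 54.6 128.5] 25.0
x [ 268.2 -217.7] [80.3 11.4] 83.3
```

View pics/crop.png

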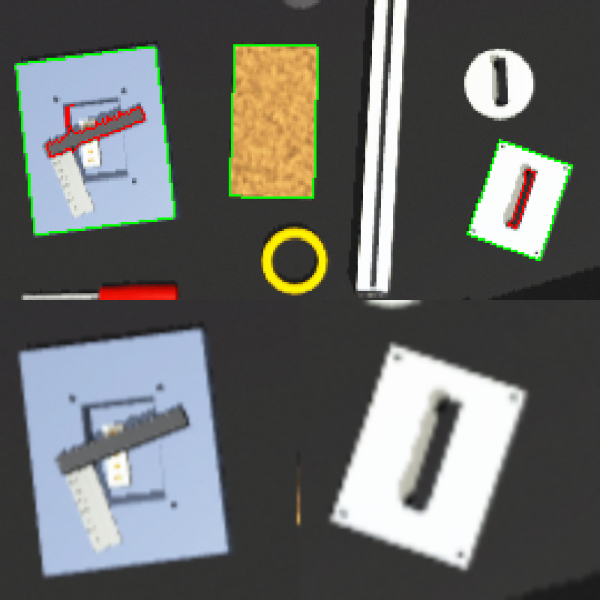

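```bash
cat >> h.py <<'E'
def plan(x,y,z,jaw=None):
    """remaining shift (share of 250mm, tool axes now) and roll share; jaw in deg, mod 180"""
    p,M,s=tool(); d=M.T@(np.array([x,y,z])-p)/.25
    a=np.degrees(np.arctan2(M[1,0],M[0,0])); print('shift',d.round(3),'rows',round(np.linalg.norm(d)/.2,1),'jaw now',round(a,1),'q7',round(s['joints'][6],2),'t',round(s['time'],1))
    if jaw is not None:
        t=(a-jaw+90)%180-90; print('roll share',round(t/90,4),'deg',round(t,1))
E
python3 - <<'E'
from h import *
c=load('top');im=c['img'].astype(int);r,g,b=[im[:,:,i] for i in range(3)]
m=((b-r<14)&(b>55)&(b<125)&(abs(r-g)<12)).astype(np.uint8)*255
k=np.zeros_like(m);k[192:222,145:198]=m[192:222,145:198]
n,l,st,_=cv2.connectedComponentsWithStats(k);i=1+st[1:,4].argmax()
t=np.argwhere(l==i)[:,::-1].astype(float); print(len(t))
w=ray(c,t,.072)[:,:2]*1000
print(cv2.minAreaRect(w.astype(np.float32)), w.mean(0), cv2.fitLine(w.astype(np.float32),2,0,.01,.01).ravel())
print(r[200:214,160],b[200:214,160])
for n,px in(('jar',(371,190)),('can',(595,410)),('tape',(368,375))): print(n,ray(c,np.array(px)*.7,.11 if n!='tape' else .02).round(3))
plan(.457,-.27,.33,73)
E
```

```text
291
((527.7346801757812, 271.73760986328125), (23.251893997192383, 129.711181640625), 25.683250427246094) [526.94868207 272.60439278] [ 3.9992988e-01 -9.1654575e-01  5.2694867e+02  2.7260440e+02]
[119 107 107  91  61  45  45  98 112 100 103 104 103  83] [159 144 145 124  84  65  64 104 115 103 104 107 106  86]
jar [[0.74  0.019 0.11 ]]
can [[ 0.316 -0.428  0.11 ]]
tape [[0.371 0.018 0.02 ]]
shift [-0.891 -1.386 -0.397] rows 8.5 jaw now -71.3 q7 -0.05 t 0.1
roll share 0.3963 deg 35.7
```

```bash
python3 -m pendant '[{"grip":1,"x":0,"y":0,"z":-0.16},{"grip":1,"x":0,"y":0,"z":-0.16},{"grip":1,"x":-0.09,"y":-0.14,"z":-0.01},{"grip":1,"x":-0.09,"y":-0.14,"z":-0.01},{"grip":1,"x":-0.09,"y":-0.14,"z":-0.01},{"grip":1,"x":-0.09,"y":-0.14,"z":-0.01},{"grip":1,"x":-0.09,"y":-0.14,"z":-0.01},{"grip":1,"x":-0.09,"y":-0.14,"z":-0.01},{"grip":1,"x":-0.09,"y":-0.14,"z":-0.01},{"grip":1,"x":-0.09,"y":-0.14},{"grip":1,"x":-0.09,"y":-0.14},{"grip":1,"x":-0.09,"y":-0.14},{"grip":1,"roll":0.079},{"grip":1,"roll":0.079},{"grip":1,"roll":0.079},{"grip":1,"roll":0.079},{"grip":1,"roll":0.079},{"grip":1}]'
python3 - <<'E'
from h import *
c=snap('wrist','w1'); plan(.457,-.27,.33,73);V=np.array(c['view']);print(-V[:3,:3].T@V[:3,3])
im=c['img'];h=cv2.cvtColor(im,cv2.COLOR_RGB2HSV)
m=((h[:,:,2]>120)&(h[:,:,1]<40)).astype(np.uint8)*255
m=cv2.morphologyEx(m,cv2.MORPH_CLOSE,np.ones((9,9)))
for t in cv2.findContours(m,cv2.RETR_EXTERNAL,cv2.CHAIN_APPROX_NONE)[0]:
    if cv2.contourArea(t)>3000: print(cv2.boundingRect(t),cv2.minAreaRect((ray(c,t[:,0],.004)[:,:2]*1000).astype(np.float32)))
E
```

```text
shift [-0.891 -1.386 -0.397] rows 8.5 jaw now -71.3 q7 -0.05 t 0.1
roll share 0.3963 deg 35.7
[ 0.26238897 -0.57082767  0.37279497]
(130, 121, 278, 223) ((121.19407653808594, -592.281982421875), (238.9365234375, 330.11480712890625), 5.3836493492126465)$[0]: bad value
```

View pics/w1.png

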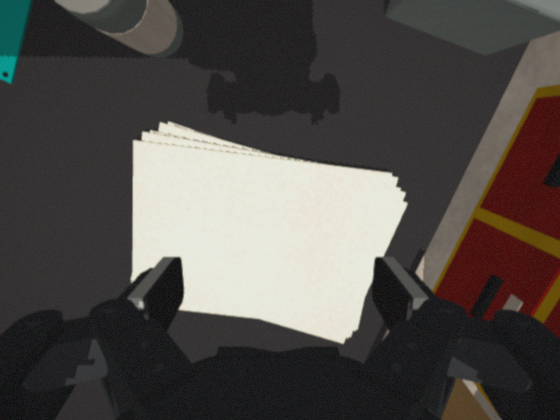

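The move was refused, probably because every row needs all its keys. The wrist picture therefore still shows the paper sheet under the start pose, around (260,240). I repeat the move with full rows.

```bash
python3 -m pendant '[{"grip":1,"x":0,"y":0,"z":-0.16,"roll":0},{"grip":1,"x":0,"y":0,"z":-0.16,"roll":0},{"grip":1,"x":-0.09,"y":-0.14,"z":-0.01,"roll":0},{"grip":1,"x":-0.09,"y":-0.14,"z":-0.01,"roll":0},{"grip":1,"x":-0.09,"y":-0.14,"z":-0.01,"roll":0},{"grip":1,"x":-0.09,"y":-0.14,"z":-0.01,"roll":0},{"grip":1,"x":-0.09,"y":-0.14,"z":-0.01,"roll":0},{"grip":1,"x":-0.09,"y":-0.14,"z":-0.01,"roll":0},{"grip":1,"x":-0.09,"y":-0.14,"z":-0.01,"roll":0},{"grip":1,"x":-0.09,"y":-0.14,"z":0,"roll":0},{"grip":1,"x":-0.09,"y":-0.14,"z":0,"roll":0},{"grip":1,"x":-0.09,"y":-0.14,"z":0,"roll":0},{"grip":1,"x":0,"y":0,"z":0,"roll":0.079},{"grip":1,"x":0,"y":0,"z":0,"roll":0.079},{"grip":1,"x":0,"y":0,"z":0,"roll":0.079},{"grip":1,"x":0,"y":0,"z":0,"roll":0.079},{"grip":1,"x":0,"y":0,"z":0,"roll":0.079},{"grip":1,"x":0,"y":0,"z":0,"roll":0}]'
python3 - <<'E'
from h import *
c=snap('wrist','w2'); plan(.457,-.27,.33,73);V=np.array(c['view']);print(-V[:3,:3].T@V[:3,3])
im=c['img'];h=cv2.cvtColor(im,cv2.COLOR_RGB2HSV)
m=((h[:,:,2]>120)&(h[:,:,1]<40)).astype(np.uint8)*255
m=cv2.morphologyEx(m,cv2.MORPH_CLOSE,np.ones((9,9)))
for t in cv2.findContours(m,cv2.RETR_EXTERNAL,cv2.CHAIN_APPROX_NONE)[0]:
    if cv2.contourArea(t)>3000: print(cv2.boundingRect(t),cv2.minAreaRect((ray(c,t[:,0],.004)[:,:2]*1000).astype(np.float32)))
plan(.53,.273,.33,24)
E
```

```text
time: 1.95
tcp_pos: [0.4595, -0.2668, 0.3285]
orientation: [1.869, -2.525, -0.001]
force: [-0.1, 0.1, -0.2]
grip_width: 0.0856
shift [ 0.015  0.006 -0.006] rows 0.1 jaw now -106.7 q7 -1.42 t 2.0
roll share 0.003 deg 0.3
[ 0.52254649 -0.28610412  0.47091698]
(419, 232, 141, 107) ((153.89437866210938, -544.7855224609375), (234.2653350830078, 198.1055450439453), 81.81047821044922)
(247, 125, 71, 89) ((456.57818603515625, -272.0212707519531), (101.69593048095703, 131.28790283203125), 71.95912170410156)
(197, 35, 66, 71) ((607.5670166015625, -244.2084197998047), (88.39903259277344, 89.48672485351562), 34.62213134765625)
(41, 0, 133, 267) ((563.9279174804688, -53.1610221862793), (49.5460090637207, 391.1417236328125), 87.36942291259766)
shift [-2.149  0.352 -0.005] rows 10.9 jaw now -106.7 q7 -1.42 t 2.0
roll share 0.5474 deg 49.3
```

```bash
python3 -m pendant '[{"grip":1,"x":-0.179,"y":0.03,"z":0,"roll":0},{"grip":1,"x":-0.179,"y":0.03,"z":0,"roll":0},{"grip":1,"x":-0.179,"y":0.03,"z":0,"roll":0},{"grip":1,"x":-0.179,"y":0.03,"z":0,"roll":0},{"grip":1,"x":-0.179,"y":0.03,"z":0,"roll":0},{"grip":1,"x":-0.179,"y":0.03,"z":0,"roll":0},{"grip":1,"x":-0.179,"y":0.03,"z":0,"roll":0},{"grip":1,"x":-0.179,"y":0.03,"z":0,"roll":0},{"grip":1,"x":-0.179,"y":0.03,"z":0,"roll":0},{"grip":1,"x":-0.179,"y":0.03,"z":0,"roll":0},{"grip":1,"x":-0.179,"y":0.03,"z":0,"roll":0},{"grip":1,"x":-0.179,"y":0.03,"z":0,"roll":0}]'
python3 -m pendant '[{"grip":1,"x":0,"y":0,"z":0,"roll":-0.09},{"grip":1,"x":0,"y":0,"z":0,"roll":-0.09},{"grip":1,"x":0,"y":0,"z":0,"roll":-0.09},{"grip":1,"x":0,"y":0,"z":0,"roll":-0.09},{"grip":1,"x":0,"y":0,"z":0,"roll":-0.09},{"grip":1,"x":0,"y":0,"z":0,"roll":-0.09},{"grip":1,"x":0,"y":0,"z":0,"roll":-0.09},{"grip":1,"x":0,"y":0,"z":0,"roll":-0.09},{"grip":1,"x":0,"y":0,"z":0,"roll":-0.09},{"grip":1,"x":0,"y":0,"z":0,"roll":-0.09},{"grip":1,"x":0,"y":0,"z":0,"roll":-0.09},{"grip":1,"x":0,"y":0,"z":0,"roll":-0.09},{"grip":1,"x":0,"y":0,"z":0,"roll":-0.09},{"grip":1,"x":0,"y":0,"z":0,"roll":-0.09},{"grip":1,"x":0,"y":0,"z":0,"roll":-0.09},{"grip":1,"x":0,"y":0,"z":0,"roll":-0.09},{"grip":1,"x":0,"y":0,"z":0,"roll":0},{"grip":1,"x":0,"y":0,"z":0,"roll":0}]'
python3 - <<'E'
from h import *
c=snap('wrist','w3'); plan(.53,.273,.33,23.6)
E
```

```text
time: 3.2
tcp_pos: [0.5296, 0.2746, 0.3288]
orientation: [-1.875, 2.52, -0.0]
force: [0.2, -0.7, 0.1]
grip_width: 0.0853
time: 5.0
tcp_pos: [0.5295, 0.2729, 0.3287]
orientation: [-3.08, -0.615, 0.0]
force: [-0.1, 0.4, -0.3]
grip_width: 0.0858
shift [ 0.002  0.001 -0.005] rows 0.0 jaw now 22.6 q7 -0.4 t 5.0
roll share -0.0114 deg -1.0
```

View pics/w3.png

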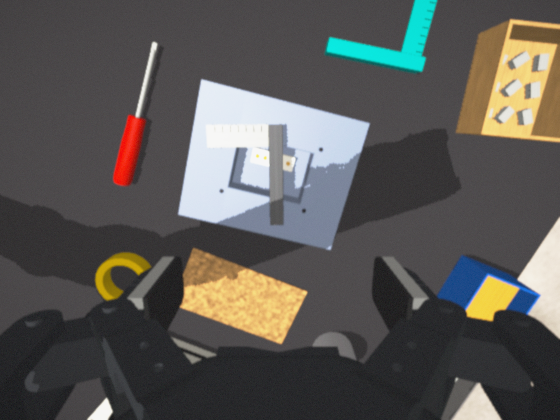

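Wrist view: the stock is a dark bar from (275,125) to (278,224), with the blade out left at the top. The housing corners are at about (201,80), (369,123), (331,250) and (179,214). I cast these to positions.

```bash
python3 - <<'E'
from h import *
c=load('w3');im=c['img'].astype(int)
for v in (128,145,180,205,218): print(v,im[v,260:295,0].tolist()); print('   b-r',(im[v,260:295,2]-im[v,260:295,0]).tolist())
h=cv2.cvtColor(c['img'],cv2.COLOR_RGB2HSV).astype(int)
q=ray(c,[(201,80),(369,123),(331,250),(179,214)],.05);print('housing',q.round(4).tolist(),q.mean(0))
a=ray(c,[(275.5,125),(277.5,224)],.072);print('stock',a,a.mean(0),np.linalg.norm(a[0]-a[1]),np.degrees(np.arctan2(*(a[0]-a[1])[1::-1])))
E
```

```text
128 [241, 221, 239, 244, 244, 244, 244, 240, 198, 152, 145, 146, 144, 147, 148, 149, 145, 145, 142, 144, 142, 136, 122, 122, 127, 127, 152, 201, 219, 220, 220, 220, 218, 219, 219]
   b-r [-4, -6, -4, -2, -3, -2, -3, -5, -7, 0, 0, -2, 1, 0, 0, -1, -1, 1, -1, 0, 1, 2, 8, 28, 31, 34, 35, 31, 22, 22, 22, 22, 23, 23, 22]
145 [244, 244, 244, 244, 244, 244, 243, 239, 205, 158, 143, 144, 145, 144, 145, 148, 145, 142, 139, 143, 139, 139, 122, 120, 116, 121, 138, 181, 207, 215, 214, 216, 217, 217, 216]
   b-r [-1, -1, -1, -2, -1, -2, -1, -2, -4, -1, 1, 1, 0, -1, -2, -2, 0, 1, 0, -1, 1, -2, 5, 23, 31, 30, 32, 39, 28, 24, 26, 25, 24, 24, 25]
180 [219, 220, 219, 220, 217, 218, 217, 217, 209, 169, 144, 141, 139, 138, 140, 145, 143, 139, 137, 135, 138, 134, 119, 111, 121, 124, 125, 123, 125, 123, 123, 124, 125, 129, 153]
   b-r [23, 22, 22, 22, 24, 23, 24, 24, 26, 24, 5, -3, -2, 0, -1, -3, 0, 0, -1, 1, -1, 0, 3, 20, 29, 32, 31, 33, 30, 31, 31, 31, 31, 32, 37]
205 [168, 147, 139, 134, 125, 122, 120, 123, 118, 102, 90, 84, 85, 83, 84, 87, 87, 90, 84, 84, 85, 84, 87, 101, 118, 118, 121, 123, 122, 123, 125, 122, 124, 122, 120]
   b-r [40, 36, 34, 32, 32, 33, 34, 30, 31, 21, 8, 0, -1, 2, 0, -1, 1, -3, 1, -2, -1, -1, 4, 19, 28, 34, 33, 32, 34, 32, 30, 31, 32, 31, 33]
218 [123, 123, 124, 121, 122, 124, 127, 124, 121, 116, 97, 87, 84, 81, 84, 85, 87, 86, 85, 82, 88, 87, 86, 96, 120, 126, 124, 123, 122, 123, 122, 127, 122, 122, 122]
   b-r [31, 32, 31, 31, 31, 31, 29, 30, 31, 27, 12, 1, -1, 1, 1, -1, 0, 0, 1, 0, -2, -3, 4, 18, 27, 30, 30, 32, 31, 32, 33, 31, 33, 31, 32]
housing [[0.3959, 0.3452, 0.05], [0.6124, 0.3794, 0.05], [0.6419, 0.2015, 0.05], [0.4242, 0.1689, 0.05]] [0.51859966 0.27375362 0.05      ]
stock [[0.50234081 0.33098207 0.072     ]
 [0.55340154 0.2146566  0.072     ]] [0.52787117 0.27281934 0.072     ] 0.1270386241280211 113.6989353902113
```

```bash
python3 - <<'E'
from h import *
plan(.5262,.2765,.054,23.4)
E
```

```text
shift [-0.007 -0.018  1.099] rows 5.5 jaw now 22.6 q7 -0.4 t 5.0
roll share -0.0092 deg -0.8
```

```bash
python3 -m pendant '[{"grip":0.2,"x":-0.007,"y":-0.018,"z":0.1,"roll":-0.009},{"grip":0.2,"x":0,"y":0,"z":0.16,"roll":0},{"grip":0.2,"x":0,"y":0,"z":0.16,"roll":0},{"grip":0.2,"x":0,"y":0,"z":0.16,"roll":0},{"grip":0.2,"x":0,"y":0,"z":0.16,"roll":0},{"grip":0.2,"x":0,"y":0,"z":0.12,"roll":0},{"grip":0.2,"x":0,"y":0,"z":0.08,"roll":0},{"grip":0.2,"x":0,"y":0,"z":0.08,"roll":0},{"grip":0.2,"x":0,"y":0,"z":0.08,"roll":0},{"grip":0.2,"x":0,"y":0,"z":0,"roll":0},{"grip":0.2,"x":0,"y":0,"z":0,"roll":0}]' 40
python3 -m pendant '[{"grip":-1,"x":0,"y":0,"z":0,"roll":0},{"grip":-1,"x":0,"y":0,"z":0,"roll":0},{"grip":-1,"x":0,"y":0,"z":0,"roll":0},{"grip":-1,"x":0,"y":0,"z":0,"roll":0},{"grip":-1,"x":0,"y":0,"z":0,"roll":0},{"grip":-1,"x":0,"y":0,"z":0,"roll":0},{"grip":-1,"x":0,"y":0,"z":0,"roll":0},{"grip":-1,"x":0,"y":0,"z":0,"roll":0}]' 40
```

```text
time: 6.15
tcp_pos: [0.5261, 0.2767, 0.0542]
orientation: [-3.076, -0.639, 0.0]
force: [0.4, 0.0, 1.0]
grip_width: 0.0511
time: 6.95
tcp_pos: [0.5268, 0.277, 0.0551]
orientation: [-3.075, -0.64, -0.003]
force: [-0.9, -0.7, 6.8]
grip_width: 0.0166
```

```bash
python3 -m pendant '[{"grip":-1,"x":0,"y":0,"z":-0.04,"roll":0},{"grip":-1,"x":0,"y":0,"z":-0.08,"roll":0},{"grip":-1,"x":0,"y":0,"z":-0.12,"roll":0},{"grip":-1,"x":0,"y":0,"z":-0.12,"roll":0},{"grip":-1,"x":0,"y":0,"z":-0.08,"roll":0},{"grip":-1,"x":0,"y":0,"z":0,"roll":-0.067},{"grip":-1,"x":0,"y":0,"z":0,"roll":-0.067},{"grip":-1,"x":0,"y":0,"z":0,"roll":-0.067},{"grip":-1,"x":0,"y":0,"z":0,"roll":-0.067},{"grip":-1,"x":0,"y":0,"z":0,"roll":-0.067},{"grip":-1,"x":0,"y":0,"z":0,"roll":-0.067},{"grip":-1,"x":0,"y":0,"z":0,"roll":-0.067},{"grip":-1,"x":0,"y":0,"z":0,"roll":-0.067},{"grip":-1,"x":0,"y":0,"z":0,"roll":-0.067},{"grip":-1,"x":0,"y":0,"z":0,"roll":-0.067},{"grip":-1,"x":0,"y":0,"z":0,"roll":-0.067},{"grip":-1,"x":0,"y":0,"z":0,"roll":0},{"grip":-1,"x":0,"y":0,"z":0,"roll":0}]'
python3 - <<'E'
from h import *
plan(.548,.088,.165,89.8); snap('scene','s2')
E
```

```text
time: 8.75
tcp_pos: [0.526, 0.2764, 0.1639]
orientation: [-2.228, -2.215, 0.0]
force: [-0.0, -0.1, -2.3]
grip_width: 0.0173
shift [-0.753  0.092 -0.004] rows 3.8 jaw now 89.7 q7 0.59 t 8.8
roll share -0.0014 deg -0.1
```

View pics/s2.png

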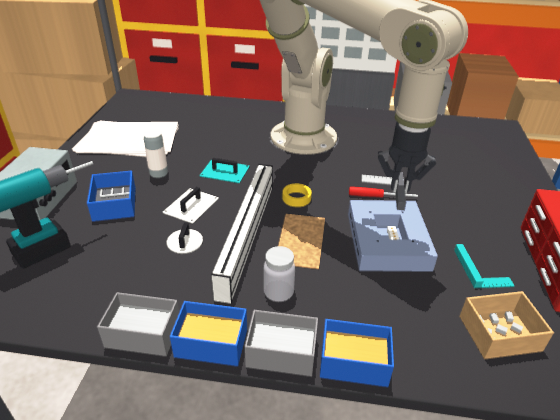

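The square is held: the stock is seen end-on at (403,188) and the blade at (378,180) points to the fence side, as planned. Next I lay it on the mat.

```bash
python3 -m pendant '[{"grip":-1,"x":-0.07,"y":0.008,"z":0,"roll":0},{"grip":-1,"x":-0.123,"y":0.016,"z":0,"roll":0},{"grip":-1,"x":-0.14,"y":0.017,"z":0,"roll":0},{"grip":-1,"x":-0.14,"y":0.017,"z":0,"roll":0},{"grip":-1,"x":-0.12,"y":0.015,"z":0,"roll":0},{"grip":-1,"x":-0.1,"y":0.012,"z":0,"roll":0},{"grip":-1,"x":-0.06,"y":0.007,"z":0,"roll":0},{"grip":-1,"x":0,"y":0,"z":0.08,"roll":0},{"grip":-1,"x":0,"y":0,"z":0.14,"roll":0},{"grip":-1,"x":0,"y":0,"z":0.14,"roll":0},{"grip":-1,"x":0,"y":0,"z":0.1,"roll":0},{"grip":-1,"x":0,"y":0,"z":0.06,"roll":0},{"grip":-1,"x":0,"y":0,"z":0.04,"roll":0},{"grip":-1,"x":0,"y":0,"z":0.03,"roll":0},{"grip":-1,"x":0,"y":0,"z":0.016,"roll":0},{"grip":-1,"x":0,"y":0,"z":0,"roll":0},{"grip":-1,"x":0,"y":0,"z":0,"roll":0}]'
```

```text
time: 10.5
tcp_pos: [0.5491, 0.0885, 0.0131]
orientation: [2.224, 2.218, 0.002]
force: [0.3, -0.9, -1.8]
grip_width: 0.0168
```

```bash
python3 -m pendant '[{"grip":-1,"x":0,"y":0,"z":0.008,"roll":0},{"grip":-1,"x":0,"y":0,"z":0.006,"roll":0},{"grip":-1,"x":0,"y":0,"z":0,"roll":0},{"grip":-1,"x":0,"y":0,"z":0,"roll":0}]'
```

```text
time: 10.9
tcp_pos: [0.5489, 0.0883, 0.0092]
orientation: [2.224, 2.218, 0.001]
force: [0.2, -0.6, 1.8]
grip_width: 0.0172
```

```bash
python3 -m pendant '[{"grip":0.1,"x":0,"y":0,"z":0,"roll":0},{"grip":0.1,"x":0,"y":0,"z":0,"roll":0},{"grip":0.1,"x":0,"y":0,"z":0,"roll":0},{"grip":0.1,"x":0,"y":0,"z":0,"roll":0},{"grip":0.1,"x":0,"y":0,"z":0,"roll":0},{"grip":0.1,"x":0,"y":0,"z":-0.06,"roll":0},{"grip":0.1,"x":0,"y":0,"z":-0.14,"roll":0},{"grip":0.1,"x":0,"y":0,"z":-0.16,"roll":0},{"grip":0.1,"x":0,"y":0,"z":-0.16,"roll":0},{"grip":0.1,"x":0,"y":0,"z":-0.16,"roll":0},{"grip":0.1,"x":0,"y":0,"z":-0.16,"roll":0},{"grip":0.1,"x":0,"y":0,"z":-0.16,"roll":0},{"grip":0.1,"x":0,"y":0,"z":0,"roll":0.099},{"grip":0.1,"x":0,"y":0,"z":0,"roll":0.05},{"grip":0.1,"x":0,"y":0,"z":0,"roll":0.054},{"grip":0.1,"x":0,"y":0,"z":0,"roll":0},{"grip":0.1,"x":0,"y":0,"z":0,"roll":0}]'
python3 - <<'E'
from h import *
plan(.4567,-.2712,.26,71.9)
c=snap('wrist','w4')
E
```

```text
time: 12.6
tcp_pos: [0.5484, 0.0886, 0.2596]
orientation: [2.54, 1.848, 0.001]
force: [0.2, 0.0, 0.2]
grip_width: 0.047
shift [-1.482  0.094 -0.002] rows 7.4 jaw now 72.1 q7 0.69 t 12.6
roll share 0.002 deg 0.2
```

View pics/w4.png

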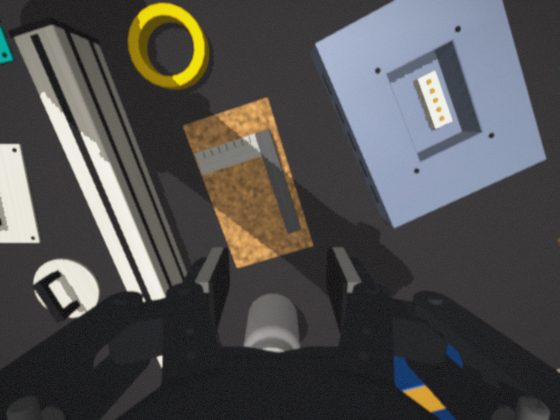

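The square lies flat and wholly on the mat, stock from (263,130) to (292,232). The opening is clear, with corners near (388,75), (452,43), (481,133) and (419,161). I compute its centre and move to the cover.

```bash
python3 - <<'E'
from h import *
c=load('w4')
g=cv2.cvtColor(c['img'],cv2.COLOR_RGB2GRAY)
q=np.array([(388,75),(452,43),(481,133),(419,161)],np.float32)
w=ray(c,q,.05);print(w[:,:2].round(4).tolist(),w.mean(0))
for i,j in((0,3),(1,2)):
    d=w[j]-w[i];print(np.linalg.norm(d),np.degrees(np.arctan2(d[1],d[0])))
m=ray(c,[(270,98),(184,126),(236,268),(313,244)],.004);print('mat',m.mean(0)); s=ray(c,[(262.5,131),(294,232)],.026);print('stock',s.mean(0),s)
E
python3 -m pendant '[{"grip":0.1,"x":-0.08,"y":0.005,"z":0,"roll":0},{"grip":0.1,"x":-0.165,"y":0.01,"z":0,"roll":0},{"grip":0.1,"x":-0.165,"y":0.01,"z":0,"roll":0},{"grip":0.1,"x":-0.165,"y":0.01,"z":0,"roll":0},{"grip":0.1,"x":-0.165,"y":0.01,"z":0,"roll":0},{"grip":0.1,"x":-0.165,"y":0.01,"z":0,"roll":0},{"grip":0.1,"x":-0.165,"y":0.01,"z":0,"roll":0},{"grip":0.1,"x":-0.165,"y":0.01,"z":0,"roll":0},{"grip":0.1,"x":-0.165,"y":0.012,"z":0,"roll":0},{"grip":0.1,"x":-0.08,"y":0.007,"z":0,"roll":0},{"grip":0.1,"x":0,"y":0,"z":0,"roll":0},{"grip":0.1,"x":0,"y":0,"z":0,"roll":0}]'
python3 - <<'E'
from h import *
plan(.4567,-.2712,.0165,71.9)
c=snap('wrist','w5')
h=cv2.cvtColor(c['img'],cv2.COLOR_RGB2HSV)
m=((h[:,:,2]>120)&(h[:,:,1]<40)).astype(np.uint8)*255
m=cv2.morphologyEx(m,cv2.MORPH_CLOSE,np.ones((25,25)))
for t in cv2.findContours(m,cv2.RETR_EXTERNAL,cv2.CHAIN_APPROX_NONE)[0]:
    if cv2.contourArea(t)>3000: print(cv2.boundingRect(t),cv2.minAreaRect((ray(c,t[:,0],.004)[:,:2]*1000).astype(np.float32)))
E
```

```text
[[0.4747, 0.2322], [0.4652, 0.3004], [0.563, 0.3152], [0.5721, 0.2454]] [0.51874535 0.27329459 0.05      ]
0.09829950267791107 7.696100398874603
0.09890652456228155 8.634697615732245
mat [0.55213556 0.05206704 0.004     ]
stock [0.55290639 0.08841125 0.026     ] [[0.48829217 0.08926251 0.026     ]
 [0.6175206  0.08755999 0.026     ]]
time: 13.85
tcp_pos: [0.456, -0.2704, 0.2588]
orientation: [-2.542, -1.845, -0.001]
force: [1.0, 1.3, -0.3]
grip_width: 0.0473
shift [-0.003  0.004  0.969] rows 4.8 jaw now 71.9 q7 1.37 t 13.8
roll share 0.0006 deg 0.0
(236, 125, 122, 180) ((514.7241821289062, -271.02703857421875), (272.06817626953125, 135.6263885498047), 1.1692067384719849)
(416, 0, 144, 330) ((542.5274658203125, -1.1769790649414062), (149.6621551513672, 448.8834228515625), 87.56529235839844)
(0, 0, 97, 126) ((247.70094299316406, -482.1143493652344), (109.6942138671875, 143.5081787109375), 59.04773712158203)
```

View pics/w5.png

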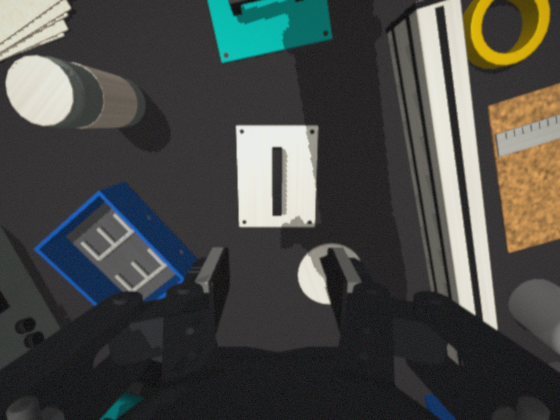

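Cover corners are at about (237,125), (318,125), (317,227) and (239,227), the handle bar at x 272–283, y 147–216. It is well aligned with the jaws and the fingers clear the round cover.

```bash
python3 - <<'E'
from h import *
c=load('w5')
w=ray(c,[(236.5,125.5),(318.5,125.5),(317.5,227.5),(239,227)],.004);print(w.mean(0),[np.degrees(np.arctan2(*(w[a]-w[b])[1::-1])) for a,b in((3,0),(2,1))])
h=ray(c,[(277.7,147),(277.7,216)],.04);print(h.mean(0),np.linalg.norm(h[0]-h[1]),np.degrees(np.arctan2(*(h[1]-h[0])[1::-1])))
E
```

```text
[ 0.4575249  -0.27056151  0.004     ] [np.float64(-18.51855375532775), np.float64(-16.676667482013006)]
[ 0.4560545  -0.27036538  0.04      ] 0.0809732176210167 -18.02736561917507
```

```bash
python3 -m pendant '[{"grip":0.1,"x":0,"y":-0.003,"z":0.1,"roll":0},{"grip":0.1,"x":0,"y":0,"z":0.16,"roll":0},{"grip":0.1,"x":0,"y":0,"z":0.16,"roll":0},{"grip":0.1,"x":0,"y":0,"z":0.16,"roll":0},{"grip":0.1,"x":0,"y":0,"z":0.14,"roll":0},{"grip":0.1,"x":0,"y":0,"z":0.1,"roll":0},{"grip":0.1,"x":0,"y":0,"z":0.08,"roll":0},{"grip":0.1,"x":0,"y":0,"z":0.07,"roll":0},{"grip":0.1,"x":0,"y":0,"z":0,"roll":0},{"grip":0.1,"x":0,"y":0,"z":0,"roll":0}]' 60
python3 -m pendant '[{"grip":-1,"x":0,"y":0,"z":0,"roll":0},{"grip":-1,"x":0,"y":0,"z":0,"roll":0},{"grip":-1,"x":0,"y":0,"z":0,"roll":0},{"grip":-1,"x":0,"y":0,"z":0,"roll":0},{"grip":-1,"x":0,"y":0,"z":0,"roll":0},{"grip":-1,"x":0,"y":0,"z":0,"roll":0},{"grip":-1,"x":0,"y":0,"z":0,"roll":0},{"grip":-1,"x":0,"y":0,"z":0,"roll":0}]' 60
```

```text
time: 14.9
tcp_pos: [0.456, -0.2698, 0.017]
orientation: [2.542, 1.846, 0.001]
force: [0.5, 0.5, 0.3]
grip_width: 0.0471
time: 15.7
tcp_pos: [0.456, -0.2709, 0.0174]
orientation: [2.542, 1.843, 0.001]
force: [-1.8, 0.3, 6.1]
grip_width: 0.0107
```

```bash
python3 -m pendant '[{"grip":-1,"x":0,"y":0,"z":-0.03,"roll":0},{"grip":-1,"x":0,"y":0,"z":-0.06,"roll":0},{"grip":-1,"x":0,"y":0,"z":-0.1,"roll":0},{"grip":-1,"x":0,"y":0,"z":-0.12,"roll":0},{"grip":-1,"x":0,"y":0,"z":-0.12,"roll":0},{"grip":-1,"x":0,"y":0,"z":-0.12,"roll":0},{"grip":-1,"x":0,"y":0,"z":-0.08,"roll":0},{"grip":-1,"x":0,"y":0,"z":-0.05,"roll":0},{"grip":-1,"x":0,"y":0,"z":0,"roll":-0.05},{"grip":-1,"x":0,"y":0,"z":0,"roll":-0.066},{"grip":-1,"x":0,"y":0,"z":0,"roll":-0.066},{"grip":-1,"x":0,"y":0,"z":0,"roll":-0.066},{"grip":-1,"x":0,"y":0,"z":0,"roll":-0.05},{"grip":-1,"x":0,"y":0,"z":0,"roll":0},{"grip":-1,"x":0,"y":0,"z":0,"roll":0}]'
python3 - <<'E'
from h import *
plan(.5187,.274,.19,98.6); snap('scene','s3'); snap('wrist','w6')
a=cv2.imread('pics/s3.png')[100:310,100:380];b=cv2.imread('pics/w6.png')
cv2.imwrite('pics/both.png',np.vstack([cv2.resize(a,(400,300)),cv2.resize(b,(400,300))]))
E
```

```text
time: 17.2
tcp_pos: [0.4551, -0.2704, 0.1863]
orientation: [-2.048, -2.381, -0.0]
force: [0.2, -1.0, -2.3]
grip_width: 0.0107
shift [ 2.115  0.577 -0.014] rows 11.0 jaw now 98.6 q7 1.73 t 17.2
roll share -0.0 deg -0.0
```

View pics/both.png

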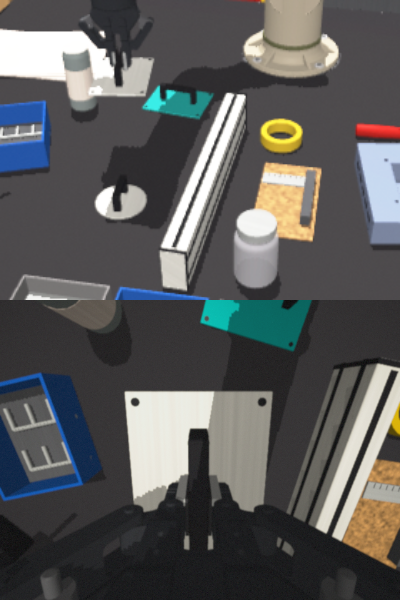

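The cover is lifted and hanging level. In the lower half (the wrist view) its far corners are near native (175,128) and (381,127), handle between the pads, fence at the right. Next I check its pose in the hand.

```bash
cat > hand.py <<'E'
from h import *
import sys
c=load(sys.argv[1]);p,M,s=tool();g=c['img'].min(2).astype(int)
z=p[2]-.0174+.004
# far edge: bright transition per column; side edges: per row
top=np.array([(u,130-40+int(np.argmax(g[90:170,u]>130))) for u in list(range(190,260,4))+list(range(300,370,4))],float)
L=np.array([(150+int(np.argmax(g[v,150:230]>130)),v) for v in range(140,190,3)],float)
Rr=np.array([(410-int(np.argmax(g[v,410:340:-1]>130)),v) for v in range(140,190,3)],float)
for n,e in(('far',top),('L',L),('R',Rr)):
    w=(ray(c,e,z)-p)@M*1000; f=cv2.fitLine(w[:,:2].astype(np.float32),cv2.DIST_HUBER,0,.01,.01).ravel()
    print(n,'mid(tool xy mm)',np.median(w[:,:2],0).round(1),'angle in tool',np.degrees(np.arctan2(f[1],f[0])).round(2))
E
python3 hand.py w6
```

```text
far mid(tool xy mm) [  0.6 -63.9] angle in tool 0.43
L mid(tool xy mm) [-49.5 -46.8] angle in tool -89.88
R mid(tool xy mm) [ 48.7 -46.8] angle in tool 89.93
```

```bash
python3 -m pendant '[{"grip":-1,"x":0.05,"y":0.014,"z":0,"roll":0},{"grip":-1,"x":0.1,"y":0.027,"z":0,"roll":0},{"grip":-1,"x":0.14,"y":0.038,"z":0,"roll":0},{"grip":-1,"x":0.15,"y":0.041,"z":0,"roll":0},{"grip":-1,"x":0.15,"y":0.041,"z":0,"roll":0},{"grip":-1,"x":0.15,"y":0.041,"z":0,"roll":0},{"grip":-1,"x":0.15,"y":0.041,"z":0,"roll":0},{"grip":-1,"x":0.15,"y":0.041,"z":0,"roll":0},{"grip":-1,"x":0.15,"y":0.041,"z":0,"roll":0},{"grip":-1,"x":0.15,"y":0.041,"z":0,"roll":0},{"grip":-1,"x":0.15,"y":0.041,"z":0,"roll":0},{"grip":-1,"x":0.15,"y":0.041,"z":0,"roll":0},{"grip":-1,"x":0.15,"y":0.041,"z":0,"roll":0},{"grip":-1,"x":0.15,"y":0.041,"z":0,"roll":0},{"grip":-1,"x":0.1,"y":0.027,"z":0,"roll":0},{"grip":-1,"x":0.05,"y":0.014,"z":0,"roll":0},{"grip":-1,"x":0.025,"y":0.007,"z":0,"roll":0},{"grip":-1,"x":0,"y":0,"z":0,"roll":0},{"grip":-1,"x":0,"y":0,"z":0,"roll":0},{"grip":-1,"x":0,"y":0,"z":0,"roll":0}]'
python3 - <<'E'
from h import *
plan(.5187,.274,.0824,98.6); snap('wrist','w7')
E
python3 hand.py w7
```

```text
time: 19.3
tcp_pos: [0.5183, 0.2728, 0.1863]
orientation: [2.048, 2.382, -0.001]
force: [0.1, 0.5, -1.6]
grip_width: 0.0108
shift [0.005 0.002 0.416] rows 2.1 jaw now 98.6 q7 0.77 t 19.3
roll share 0.0002 deg 0.0
far mid(tool xy mm) [  0.5 -81.1] angle in tool -0.01
L mid(tool xy mm) [-49.6 -46.8] angle in tool -89.89
R mid(tool xy mm) [ 50.4 -46.8] angle in tool 89.88
```

The side edges are unchanged in the hand; the far-edge number is spoilt by the bright housing behind it. I descend gently.

```bash
python3 -m pendant '[{"grip":-1,"x":0.005,"y":0.002,"z":0.03,"roll":0},{"grip":-1,"x":0,"y":0,"z":0.06,"roll":0},{"grip":-1,"x":0,"y":0,"z":0.07,"roll":0},{"grip":-1,"x":0,"y":0,"z":0.07,"roll":0},{"grip":-1,"x":0,"y":0,"z":0.06,"roll":0},{"grip":-1,"x":0,"y":0,"z":0.05,"roll":0},{"grip":-1,"x":0,"y":0,"z":0.04,"roll":0},{"grip":-1,"x":0,"y":0,"z":0.02,"roll":0},{"grip":-1,"x":0,"y":0,"z":0.01,"roll":0},{"grip":-1,"x":0,"y":0,"z":0,"roll":0},{"grip":-1,"x":0,"y":0,"z":0,"roll":0},{"grip":-1,"x":0,"y":0,"z":0,"roll":0},{"grip":-1,"x":0,"y":0,"z":0,"roll":0}]'
python3 - <<'E'
from h import *
plan(.5187,.274,.0824,98.6); c=snap('scene','s4'); snap('wrist','w8')
a=cv2.resize(c['img'][150:290,330:460,::-1],(557,600),interpolation=cv2.INTER_CUBIC)
# expected cover plate top corners
ex=np.array([(sx*.065,sy*.05) for sx,sy in((1,1),(1,-1),(-1,-1),(-1,1))]);t=np.radians(8.6)
P=np.c_[ex@np.array([[np.cos(t),np.sin(t)],[-np.sin(t),np.cos(t)]])+[.5187,.274],np.full(4,.069)]
q=(proj(c,P)-[330,150])*600/140; print(q.round(0).tolist())
for u,v in q: cv2.circle(a,(int(u),int(v)),4,(0,0,255),1)
cv2.imwrite('pics/s4c.png',a)
E
```

```text
time: 20.65
tcp_pos: [0.5185, 0.2755, 0.0843]
orientation: [2.046, 2.384, 0.001]
force: [0.2, 0.3, -2.3]
grip_width: 0.0106
shift [-0.006 -0.     0.008] rows 0.0 jaw now 98.7 q7 0.71 t 20.6
roll share 0.0013 deg 0.1
[[374.0, 372.0], [197.0, 370.0], [161.0, 232.0], [323.0, 234.0]]
```

View pics/s4c.png

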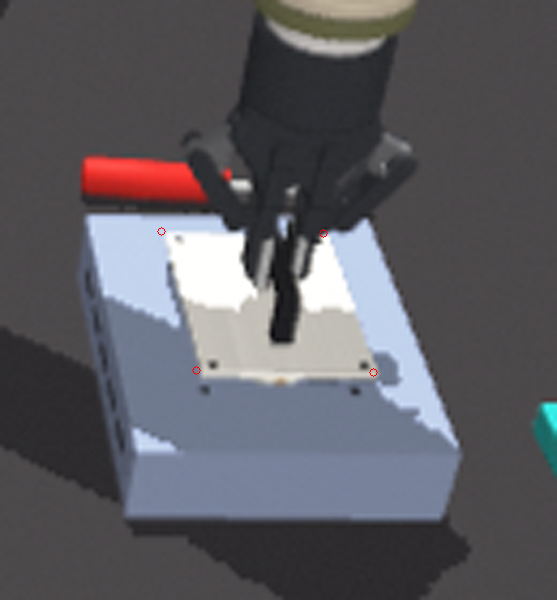

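View pics/w8.png

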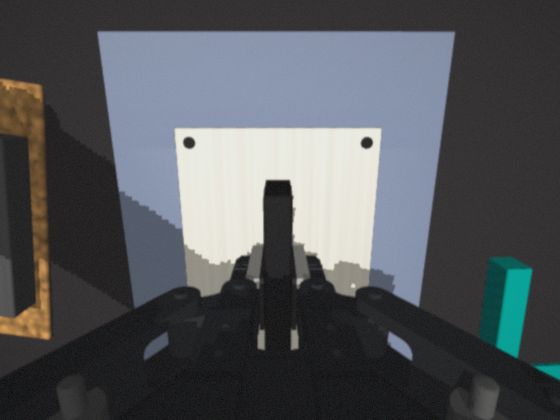

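Scene crop: the cover is level over the opening with a visible gap. Its front corners are at (203,381) and (378,377), against (197,370) and (374,372) predicted, so within about 3 mm. Wrist view: cover corners (176,128) and (381,127) sit between housing far corners (99,32) and (453,32). One numeric check from these.

```bash
python3 - <<'E'
from h import *
c=load('w8');p,M,s=tool()
f=lambda q,z:((ray(c,q,z)-p)@M*1000)[:,:2].round(1).tolist()
print('housing far corners',f([(99,32),(453,32)],.05),'sides at row 250',f([(127.5,250),(427,250)],.05))
print('cover far corners',f([(176,128),(381,127.5)],p[2]-.0134),'sides at row 250',f([(185.5,250),(374,250)],p[2]-.0134))
d=load('s4'); z=p[2]-.0134
k=np.array([(203,381),(378,377),(325,235),(167,236)])*140/600+[330,150]
w=ray(d,k,z);print('scene cover centre',w.mean(0).round(4),np.degrees(np.arctan2(*(w[0]-w[3])[1::-1])),np.degrees(np.arctan2(*(w[1]-w[2])[1::-1])))
hc=ray(d,np.array([(459,452),(131,455),(86,215),(372,218)])*140/600+[330,150],.05);print('scene housing centre',hc.mean(0).round(4)); print(s['tcp_pos'],s['time'])
E
```

```text
housing far corners [[-90.1, -110.4], [88.1, -110.4]] sides at row 250 [[-90.4, 7.4], [89.6, 7.3]]
cover far corners [[-48.8, -63.9], [49.3, -64.1]] sides at row 250 [[-49.0, -1.2], [51.0, -1.2]]
scene cover centre [0.5252 0.2761 0.0707] 8.135434530200016 8.851512652096265
scene housing centre [0.5206 0.2753 0.05  ]
[0.5183916  0.27544561 0.08410848] 20.75
```

```bash
python3 - <<'E'
from h import *
from scipy.ndimage import gaussian_filter1d as gf
c=load('w8');p,M,s=tool();im=c['img'].astype(float);d=gf(im[:,:,2]-im[:,:,0],1,axis=1); r=gf(im[:,:,0],1,axis=1)
def edge(a,v,u0,u1):   # subpixel peak of gradient
    g=np.abs(np.gradient(a[v,u0:u1]));i=g[1:-1].argmax()+1
    k=g[i-1]-2*g[i]+g[i+1]; return u0+i+(.5*(g[i-1]-g[i+1])/k if k else 0)
def lines(a,rows,l,rr,z):
    out=[]
    for lo,hi in(l,rr):
        e=np.array([edge(a,v,int(lo+(hi-lo)*0)+0,hi) for v in rows]); f=np.polyfit(rows,e,1)
        e2=abs(e-np.polyval(f,rows))<1.0; out.append(np.polyfit(np.array(rows)[e2],e[e2],1))
    V=[rows[0],rows[-1]]
    w=[((ray(c,[(np.polyval(f,v),v) for v in V],z)-p)@M*1000)[:,:2] for f in out]
    print('y',w[0][:,1].round(1),'widths',(w[1][:,0]-w[0][:,0]).round(2),'mid x',((w[1][:,0]+w[0][:,0])/2).round(2)); return w
lines(d,list(range(134,230)),(165,205),(355,395),p[2]-.0134)
lines(r,list(range(38,240)),(85,140),(410,465),.05)
V=np.array(c['view']);o=(-V[:3,:3].T@V[:3,3]-p)@M*1000;print('cam in tool',o)
E
```

```text
y [-61.1 -12.9] widths [99.6  99.52] mid x [-0.19 -0.19]
y [-107.7    0.4] widths [180.04 180.03] mid x [-1.14 -1.14]
cam in tool [ 1.45064056e-02 -6.58417801e+01 -1.42496181e+02]
```

Subpixel fit: the cover's width is constant (99.6 and 99.5 mm), so it is level. It is about 1 mm off centre, at a height within about 1 mm of the plan. I hand in.

```bash
python3 -c "
from h import *
p,M,s=tool();print(p,s['grip_width'],s['force'],np.abs(s['dq']).max());ctrl.hand_in()"
```

```text
[0.5183916  0.27544561 0.08410848] 0.010865625153242716 [ 0.83998963 -0.55017582 -1.64229033] 0.001719683066829297
the job is handed in; nothing more can be done
```

The steel square lies flat and released on the cork mat. The gripper holds the rectangular cover level and still over the opening. I handed the job in at about 21 s of the 67 s allowed; the hand-in gives no verdict.

**Square:** The wrist view after release shows it wholly on the mat. Its stock's centre is about 36 mm from the mat's centre across the short side, where up to 55 mm is allowed.

**Cover:** It crossed the fence with its underside at about 170 mm. My last checks showed:
- **Height:** the underside is about 16 mm above the opening.
- **Centring:** it is about 1 mm off sideways and 1.4 mm along the long axis.
- **Alignment:** the long sides agree to within about 1°.
- **Level:** its measured width is constant along its length, so there is no visible tilt in that direction. I did not measure side-to-side tilt numerically.
- **Grip:** the cover's weight shows on the wrist, and the joints are practically still.

**What disagreed:**
- The scene camera put the cover about 5 mm towards +x of the housing, while the wrist view put it about 1 mm the other way. I trusted the wrist view because those scene corners were read by eye from a coarse crop. Either is inside the 10 mm limit.
- The first wrist corners I read by eye suggested a tilt of 2 to 5°, which the finer edge fit did not confirm.
- The very first move command was refused for missing fields and moved nothing.

I saw nothing else on the bench disturbed, but I did not measure the other items again at the end.

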